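# Unpin a board test fixture and run its tray home

## Robot

A 6-joint arm with a two-finger parallel gripper is mounted at the origin on the work surface. World frame = base frame: x ahead of the robot, y to its left, z up, the work surface at z = 0. Lengths are in m, angles in rad, forces in N, time in s.
With the tool pointing down it reaches from about 0.425 to 0.95 m from the base axis. Payload 3.5 kg.
Tool frame: the origin (TCP) lies between the finger pads; the fingertips stand 25 mm ahead of it and the grasp point (between the pads) lies 6 mm ahead of it (ctrl.finger_overhang is the distance from the TCP to the fingertips, in m); x points along the fingers, y is the direction in which the jaws open and shut, and the axes are right-handed (so a half turn about x gives the same grasp; the last joint's range is limited). The gripper opens to 85 mm and grips with 20 to 120 N. Pads are 22 mm wide; open, the fingers measure 114 mm over their backs; the gripper's body (76 mm by 85 mm) begins 54 mm behind the grasp point. The pads swing forward as they close: fully open they stand 13 mm farther back than shut.
Start: joints at [-1.472, 0.286, 1.577, -0, 1.279, -0.15], TCP at [0.166, -0.654, 0.256] pointing down, gripper open.
Joint ranges: [-2.77, 2.77], [-0.9, 2.22], [0.21, 2.48], [-1.53, 4.67], [0.24, 2.81], [-2.84, 2.84]. Speed limits (rad/s): [2.79, 2.79, 3.14, 3.14, 3.14, 3.14].

## Interface

Orientations are given as a unit quaternion [x, y, z, w].
In Python, from plant import ctrl gives the robot as it stands.
- The arm moves only by the tool play_rows, never from a script. Its argument "targets" is a list of rows, each an object with "delta_pos": the shift along the world's x, y, z normalised to -1 to 1, where 1 is 1000 mm, a list of three; "delta_rot": the turn, a rotation vector about the world's x, y, z normalised to -1 to 1, where 1 is pi rad, a list of three; "claw": the finger opening in mm, from 0 to 85.4. In form: [{"delta_pos": [tx, ty, tz], "delta_rot": [wx, wy, wz], "claw": claw}, ...]. A call has 1 to 20 rows; each row is the pose to reach, as a shift and turn from the pose measured when the call began, turning the shorter way round; what a row does not reach only later rows make up. A row lasts 1/12 s, in which the tool goes at most 41.7 mm and 7.16 degrees, less where a joint would pass 70% of its speed; a pose out of reach is approached as far as the arm can. A call with a number of a shift or a turn outside -1 to 1 is refused whole. A call with a gripper value outside its range is refused whole. The fingers move at their own pace and stop on an object; "newtons" is the grip in N (left out, the last holds). Time passes only in rows, so rows that repeat a pose let the fingers close. It gives the time, the measured TCP pose, the force and the opening at its end, in the units of the state.
- ctrl.get_state(): the state, without advancing time (a new reading comes with each control period).
- ctrl.read_camera(name): name is "side" or "top"; returns the picture (384x512x3 uint8, blue, green, red); there is no depth.
- ctrl.calibration(name): a dict with "fx", "fy", "cx", "cy" (pixels), "k1" (the pictures are not rectified: a ray, as slopes to the right and down, at radius r is drawn at 1 + k1 r^2 times it, then the intrinsics apply), "camera_from_world" (4x4, takes a point from world to camera coordinates). Camera axes: x right, y down, z forward; pixel columns grow to the right and rows downward; lengths in m; the calibration is good to about 2 mm. A picture is of the moment at which its call begins. calibration takes no time and is no camera call.
- ctrl.sign_off(): hands the job in, once; it reports no verdict.
The state is a dict: "time": time; "qpos": joint angles; "dq": joint speeds; "joint_efforts": joint torques, N m; "eef_pos": TCP position; "tcp_rot": TCP orientation; "contact_force": force on the tool from outside, world axes, zero at the start; "wrist_torque": the same for the moment, N m; "opening": opening from 0.0 (shut) to 1.0 (fully open).
Only numpy, scipy, OpenCV 4.12 (cv2) and the standard library are available. Lean on these libraries where they do the work, as an engineer would, in place of code of your own. Each camera call takes 0.05 s, during which the arm holds its last target. There are 200 camera calls.

## Task

Unlock the board test fixture: draw the lock pin straight out of its bore by its square head, lay it down on the open bench top and let go, then take it again by the shank and lower it into the notches of the pin holder with its head between the two cheeks. With the pin parked, push the fixture's tray fully home under the probe bridge. Lower the pin rather than dropping it, and leave everything else on the bench where it is.

Things in the scene. Friction and masses are not known exactly. Their poses are not given: they have to be found in the camera images.
- pin: Lock pin, 0.16 kg: round steel shank 16 mm in diameter, 83 mm long, with a square black head 28 x 28 mm across and 34 mm long. Origin on its axis at the shoulder, where head and shank meet; +x runs along the shank to its tip, the head fills x -34 to 0. At the start it lies level in the fixture's bore, head outside, shoulder 0 to 6 mm off the lug.
- pin_tip (a point): Free end of the pin's shank, on its axis.
- fixture: Board test fixture, fixed to the bench. Origin at bench level, +x is the way the tray slides (away from the robot), z up. Dark base plate x -125 to 125, y -110 to 80 mm, 12 mm high; on its -y side a bored lug (x -62 to -18, y -105 to -85, top at 77 mm); a probe bridge 150 mm high over x 65 to 125.
- bore (a point): Centre of the mouth of the lug's bore on the lug's outer face, 52 mm above the bench, axes as the fixture. The bore, 18 mm in diameter, runs along the fixture's y through the 20 mm lug and then through a 40 mm block of the tray (top at 74 mm); the pin is drawn out towards -y.
- tray (a joint): Slide of the fixture's tray, in m: 0 = held by the pin, away from the bridge; 0.050 = fully home against its stop. It slides with some friction and stays where it is left.
- tray_front (a point): Middle of the front face of the tray's upright black push plate (80 mm wide along y, 8 mm thick, top at 73 mm, foot at 18 mm above the bench), 60 mm above the bench; axes as the fixture. It faces the fixture's -x; pushed towards +x.
- holder: Steel pin holder, fixed: foot 150 x 75 x 10 mm. Origin at bench level, x along the parked pin. Two 8 mm thick uprights at x -25 and +39 mm (56 mm free between), 60 mm wide, each with an open-topped notch 22 mm wide, floor at 37 mm, prongs to 57 mm. At the -x end two cheeks (x -77 to -29, 44 mm apart inside, 6 mm thick, top at 75 mm) stand on both sides of the head.
- notch (a point): Where the pin's shoulder belongs when parked: on the axis of the notches, 45 mm above the bench (the pin settles with its axis at this height), axes as the holder; the parked pin's shank points along +x, its head lies in x -34 to 0 mm from here.
- meter: Bystander: orange multimeter 170 x 85 x 38 mm, lying; origin under its centre.
- screwdriver: Bystander: screwdriver lying on the bench, along its x.
- spool: Bystander: grey solder spool 60 mm in diameter, 44 mm high; origin under its centre.
- tape: Bystander: yellow roll of tape 90 mm in diameter, 20 mm high; origin under its centre.
- flask: Bystander: white bottle 52 mm in diameter, 130 mm high; origin under its centre.
- parts_tray: Bystander: black divided parts tray 130 x 170 x 40 mm; origin under its centre.
- spare_board: Bystander: green circuit board 70 x 100 x 6 mm; origin under its centre.

How it is judged:
On the way, in this order (a step that is already met when the one before it is completed fails the run):
1. the lock pin is drawn clear of the lug, out towards its head side (y of pin_tip in the frame of bore below -0.002 m), for 0.1 s.
2. the pin lies on the bench top, let go (height (world z) of each of pin, pin_tip below 0.024 m and contact force between the fingers and pin below 0.1 N), for 0.2 s.
3. the pin is parked in the holder's notches with its head between the cheeks and let go, the tray not yet pushed (x of pin in the frame of notch between -0.01 and 0.01 m and y of pin in the frame of notch between -0.006 and 0.006 m and z of pin in the frame of notch between -0.006 and 0.005 m and angle between the x axis of pin and the x axis of notch, either way round below 0.12 rad and linear speed of pin below 0.02 m/s and contact force between the fingers and pin below 0.1 N and value of joint tray below 0.02 m), for 0.3 s.
At the end, for the whole second after the job is handed in: The pin lies at rest in both notches of the holder, head between the cheeks, its shoulder within 10 mm along the axis, 6 mm sideways and -6 to +5 mm in height of the notch point and its axis within 0.12 rad of the holder's, released; the tray stands within 4 mm of its fully home stop (x of pin in the frame of notch between -0.01 and 0.01 m and y of pin in the frame of notch between -0.006 and 0.006 m and z of pin in the frame of notch between -0.006 and 0.005 m and angle between the x axis of pin and the x axis of notch, either way round below 0.12 rad and linear speed of pin below 0.02 m/s and value of joint tray above 0.046 m and contact force between the fingers and pin below 0.1 N); the robot touches nothing.
It fails at once if the pin is dropped (falling free faster than 0.8 m/s) (linear speed of pin above 0.8 m/s and contact force between the fingers and pin below 0.1 N).
It fails at once if a bystander is moved more than 30 mm (distance of any of meter, screwdriver, spool, tape, flask, parts_tray, spare_board from where it was at the start of the episode above 0.03 m).
It also fails if it takes over 61 s, if anything falls off the work surface, if the arm or the gripper's body presses on something with over 40 N, if the wrist force passes 120 N, or if a joint passes its speed limit or range.

## Working session

There is one attempt and no reset: what is moved stays moved. The work goes in short steps, Python scripts to look and compute and a tool call to move; the robot and the scene stay as the last step left them, time stands still between calls to the robot, and variables do not carry over. Pictures are saved under pics/ and viewed, about 8 in all and at most 12, crops included, and the job is handed in when it is done.

Besides the shell and the picture viewer there is one more tool, called after "Request:" as name([rows], argument=value, ...), one row to a line, values as JSON. play_rows: Moves the arm, as the interface text tells. Its arguments: {"type":"object","properties":{"targets":{"type":"array"},"newtons":{"type":"number"}},"required":["targets"]}

```bash
mkdir -p pics; ls; python3 - <<'E'
from plant import ctrl
import cv2,numpy as np
np.set_printoptions(precision=4,suppress=True)
for n in("top","side"):
    im=ctrl.read_camera(n); cv2.imwrite(f"pics/{n}0.png",im)
    c=ctrl.calibration(n); print(n,{k:v for k,v in c.items() if k!="camera_from_world"}); print(np.array(c["camera_from_world"]))
    cv2.imwrite(f"pics/{n}0b.png",cv2.resize(im,(800,600),interpolation=cv2.INTER_CUBIC))
print(ctrl.get_state(),ctrl.finger_overhang)
E
```

```text
pics
top {'fx': 467.65994480648266, 'fy': 467.65994480648266, 'cx': 252.33858757238139, 'cy': 189.45512212595438, 'k1': -0.09932509505700013}
[[ 0.0249 -0.9996  0.0152  0.0009]
 [-0.9947 -0.0263 -0.0998  0.5812]
 [ 0.1001 -0.0126 -0.9949  1.2114]
 [ 0.      0.      0.      1.    ]]
side {'fx': 438.5293940302795, 'fy': 438.5293940302795, 'cx': 259.5509026809448, 'cy': 185.31808422709813, 'k1': 0.009777501203790085}
[[ 0.9111 -0.4119  0.0157 -0.5283]
 [-0.309  -0.7076 -0.6354  0.2385]
 [ 0.2728  0.5741 -0.772   0.8975]
 [ 0.      0.      0.      1.    ]]
{'time': 0.1, 'qpos': array([-1.472 ,  0.2871,  1.578 , -0.    ,  1.2786, -0.15  ]), 'dq': array([ 0.0004, -0.0001, -0.0028,  0.0014, -0.0009, -0.0001]), 'joint_efforts': array([  0.0008, -40.7299, -29.3699,  -0.0002,   0.0034,   0.    ]), 'eef_pos': array([ 0.1662, -0.6537,  0.2551]), 'tcp_rot': array([ 0.7017,  0.0885, -0.7016,  0.087 ]), 'contact_force': array([ 1.0031,  0.6725, -0.133 ]), 'wrist_torque': array([ 0.0017, -0.01  ,  0.0377]), 'opening': 0.9985420867726756} 0.025
```

View pics/top0b.png

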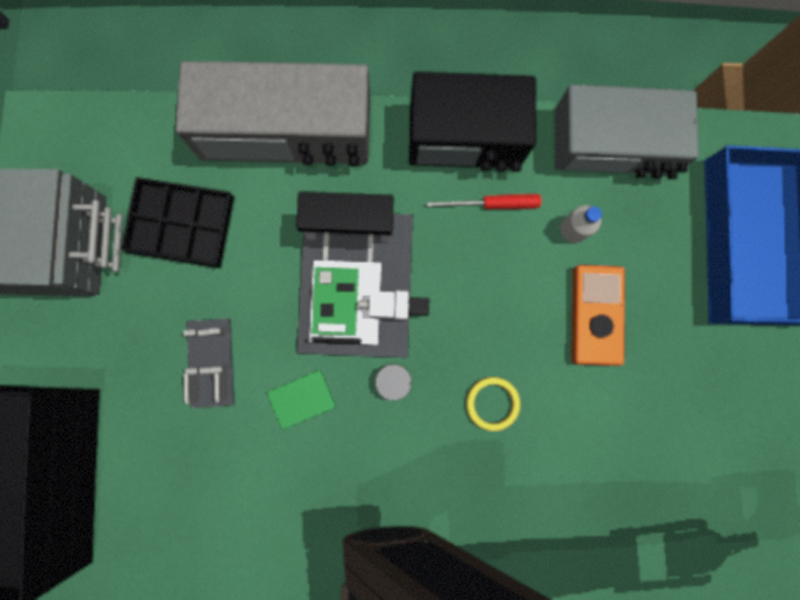

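View pics/side0b.png

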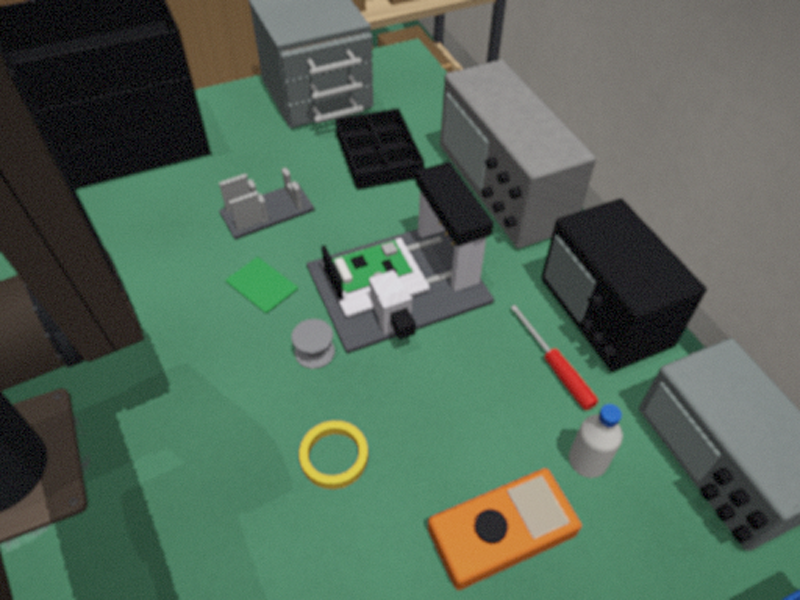

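Top view: fixture centre near (355,285), pin head at (418,306) pointing right (-y), holder at (208,362) with the cheeks at the bottom (so its +x is away from the robot), spool (393,382), board (300,399). The bench right of the fixture, around (490,300), is open. I'll crop closer to measure.

```bash
cat > h.py <<'E'
import cv2,numpy as np
from plant import ctrl
np.set_printoptions(precision=4,suppress=True)
def ray(n,uv):
    c=ctrl.calibration(n);T=np.array(c["camera_from_world"]);R,t=T[:3,:3],T[:3,3]
    d=np.array([(uv[0]-c["cx"])/c["fx"],(uv[1]-c["cy"])/c["fy"]]);s=d.copy()
    for _ in range(20): s=d/(1+c["k1"]*(s@s))
    return -R.T@t,R.T@np.r_[s,1]
def onz(n,uv,z):
    o,d=ray(n,uv);return o+d*(z-o[2])/d[2]
def two(a,b):
    (o1,d1),(o2,d2)=ray("top",a),ray("side",b)
    s=np.linalg.lstsq(np.c_[d1,-d2],o2-o1,rcond=None)[0]
    p,q=o1+d1*s[0],o2+d2*s[1];return (p+q)/2,np.linalg.norm(p-q)
def proj(n,p):
    c=ctrl.calibration(n);q=np.array(c["camera_from_world"])@np.r_[p,1];s=q[:2]/q[2];s=s*(1+c["k1"]*(s@s))
    return s*c["fx"]+[c["cx"],c["cy"]]
def crop(im,x,y,w,h,k):
    return cv2.resize(im[y:y+h,x:x+w],None,fx=k,fy=k,interpolation=cv2.INTER_CUBIC)
E
python3 - <<'E'
from h import *
t=cv2.imread("pics/top0.png")
a=crop(t,185,115,100,120,5);b=crop(t,110,195,60,75,5)
o=np.zeros((600,800,3),np.uint8);o[:,:500]=a;o[:375,500:]=b
cv2.imwrite("pics/c1.png",o)
s=cv2.imread("pics/side0.png")
a=crop(s,195,100,125,125,4);b=crop(s,135,100,70,55,4)
o=np.zeros((500,800,3),np.uint8);o[:,:500]=a;o[:220,500:780]=b
cv2.imwrite("pics/c2.png",o)
E
```

```text
(no output)
```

View pics/c1.png

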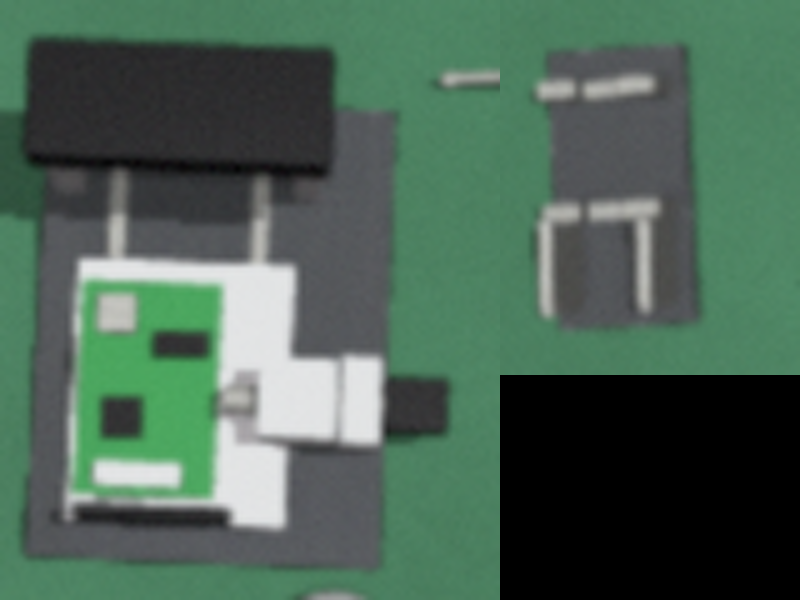

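View pics/c2.png

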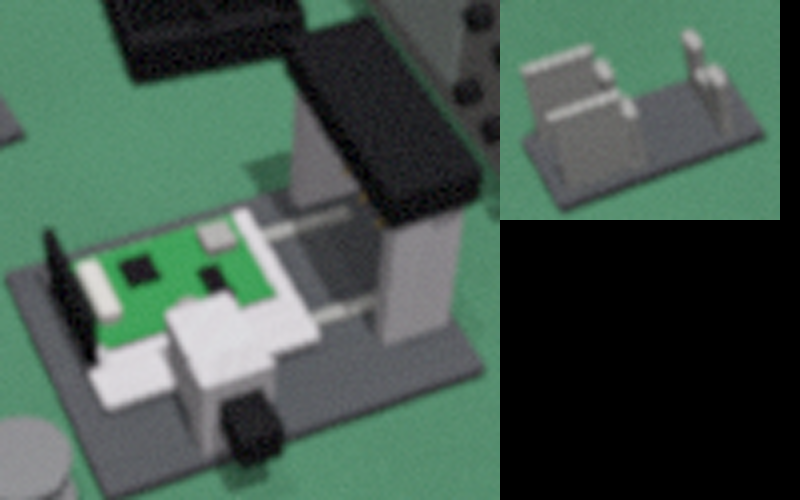

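```bash
python3 - <<'E'
from h import *
A=lambda x,y:((x+.5)/5-.5+185,(y+.5)/5-.5+115)
B=lambda x,y:((x-500+.5)/5-.5+110,(y+.5)/5-.5+195)
print("cam",ray("top",(0,0))[0],ray("side",(0,0))[0])
def sh(nm,f,pts,z):
    P=np.array([onz("top",f(*p),z) for p in pts]);print(nm,z);print(P[:,:2]);print(" mean",P.mean(0)[:2],"len",np.linalg.norm(np.diff(np.r_[P,P[:1]],axis=0),axis=1));return P
P=sh("base",A,[(24,554),(380,567),(397,112)],.012)
x=P[2]-P[1];ax=np.arctan2(x[1],x[0]);y=P[0]-P[1];ay=np.arctan2(y[1],y[0])-np.pi/2
print("yaw",ax,ay)
yaw=(ax*250+ay*190)/440;R=np.array([[np.cos(yaw),-np.sin(yaw)],[np.sin(yaw),np.cos(yaw)]])
c=(P[0]+P[2])[:2]/2; F=c-R@[0,-.015];print("fixture",F,"yaw",yaw,"bore",F+R@[-.04,-.105],"front?")
L=sh("lug",A,[(342,354),(382,356),(380,445),(340,443)],.077); print("fixture from lug",L.mean(0)[:2]-R@[-.04,-.095])
sh("head",A,[(387,380),(447,380),(447,433),(384,433)],.066)
sh("push",A,[(78,508),(230,513)],.073)
H=sh("holder",B,[(548,50),(685,45),(700,322),(560,328)],.010)
x=(H[0]+H[1]-H[2]-H[3])/2;y=(H[0]+H[3]-H[1]-H[2])/2
print("yaw",np.arctan2(x[1],x[0]),np.arctan2(y[1],y[0])-np.pi/2)
sh("cheekL",B,[(539,222),(552,222),(552,316),(539,316)],.075)
sh("cheekR",B,[(636,217),(651,217),(652,312),(638,312)],.075)
sh("up far ends",B,[(538,90),(655,84)],.057);sh("up near ends",B,[(545,214),(660,208)],.057)
E
```

```text
cam [0.4568 0.0314 1.2632] [ 0.3102 -0.5641  0.8527]
base 0.012
[[ 0.4819  0.1811]
 [ 0.4799 -0.0091]
 [ 0.7271 -0.0126]]
 mean [0.563  0.0531] len [0.1902 0.2473 0.3126]
yaw -0.014416848109399085 -0.010308831413670116
fixture [0.6047 0.0992] yaw -0.012642931808970668 bore [ 0.5634 -0.0052] front?
lug 0.077
[[ 0.5866  0.0149]
 [ 0.5861 -0.0055]
 [ 0.5406 -0.0055]
 [ 0.5411  0.0148]]
 mean [0.5636 0.0047] len [0.0204 0.0455 0.0204 0.0455]
fixture from lug [0.6048 0.0992]
head 0.066
[[ 0.575  -0.0087]
 [ 0.5758 -0.0396]
 [ 0.5484 -0.0402]
 [ 0.5476 -0.0078]]
 mean [ 0.5617 -0.0241] len [0.0309 0.0274 0.0324 0.0274]
push 0.073
[[0.5047 0.1472]
 [0.5042 0.0698]]
 mean [0.5045 0.1085] len [0.0774 0.0774]
holder 0.01
[[0.5324 0.3733]
 [0.5372 0.299 ]
 [0.3895 0.2845]
 [0.384  0.3597]]
 mean [0.4608 0.3291] len [0.0745 0.1483 0.0754 0.1491]
yaw 0.09457658944758761 0.06892713127113148
cheekL 0.075
[[0.4409 0.3559]
 [0.4411 0.3492]
 [0.3937 0.347 ]
 [0.3934 0.3537]]
 mean [0.4173 0.3514] len [0.0067 0.0475 0.0067 0.0475]
cheekR 0.075
[[0.4449 0.3062]
 [0.4451 0.2986]
 [0.3973 0.296 ]
 [0.3971 0.3031]]
 mean [0.4211 0.301 ] len [0.0077 0.0479 0.0071 0.0479]
up far ends 0.057
[[0.5087 0.3647]
 [0.5135 0.3036]]
 mean [0.5111 0.3341] len [0.0612 0.0612]
up near ends 0.057
[[0.4448 0.3578]
 [0.4497 0.2981]]
 mean [0.4473 0.328 ] len [0.0599 0.0599]
```

```bash
python3 - <<'E'
from h import *
from scipy.spatial.transform import Rotation as Ro
s=ctrl.get_state();R=Ro.from_quat(s["tcp_rot"]);print(R.as_matrix())
y=R.as_matrix()[:,1];print("jaw yaw",np.arctan2(y[1],y[0]))
# jaw line along fixture x: yaw -0.0126 (mod pi); pick nearest options with x exactly down
for yaw in(-.0126,np.pi-.0126):
    x=np.array([0,0,-1.]);yy=np.array([np.cos(yaw),np.sin(yaw),0]);T=Ro.from_matrix(np.c_[x,yy,np.cross(x,yy)])
    print(yaw,(T*R.inv()).as_rotvec()/np.pi)
print("dpos to (0.5625,-0.024,.2)",np.array([.5625,-.024,.2])-s["eef_pos"])
E
```

```text
[[-0.0002  0.2463 -0.9692]
 [ 0.0022 -0.9692 -0.2463]
 [-1.     -0.0022 -0.0003]]
jaw yaw -1.3219449828776546
-0.0126 [-0.0005 -0.0005  0.4168]
3.128992653589793 [-0.0006  0.0006 -0.5832]
dpos to (0.5625,-0.024,.2) [ 0.3963  0.6297 -0.0551]
```

Request:
play_rows([
  {"delta_pos":[0.396,0.63,-0.055],"delta_rot":[0,0,0.417],"claw":85},
  {"delta_pos":[0.396,0.63,-0.055],"delta_rot":[0,0,0.417],"claw":85},
  {"delta_pos":[0.396,0.63,-0.055],"delta_rot":[0,0,0.417],"claw":85},
  {"delta_pos":[0.396,0.63,-0.055],"delta_rot":[0,0,0.417],"claw":85},
  {"delta_pos":[0.396,0.63,-0.055],"delta_rot":[0,0,0.417],"claw":85},
  {"delta_pos":[0.396,0.63,-0.055],"delta_rot":[0,0,0.417],"claw":85},
  {"delta_pos":[0.396,0.63,-0.055],"delta_rot":[0,0,0.417],"claw":85},
  {"delta_pos":[0.396,0.63,-0.055],"delta_rot":[0,0,0.417],"claw":85},
  {"delta_pos":[0.396,0.63,-0.055],"delta_rot":[0,0,0.417],"claw":85},
  {"delta_pos":[0.396,0.63,-0.055],"delta_rot":[0,0,0.417],"claw":85},
  {"delta_pos":[0.396,0.63,-0.055],"delta_rot":[0,0,0.417],"claw":85},
  {"delta_pos":[0.396,0.63,-0.055],"delta_rot":[0,0,0.417],"claw":85},
  {"delta_pos":[0.396,0.63,-0.055],"delta_rot":[0,0,0.417],"claw":85},
  {"delta_pos":[0.396,0.63,-0.055],"delta_rot":[0,0,0.417],"claw":85},
  {"delta_pos":[0.396,0.63,-0.055],"delta_rot":[0,0,0.417],"claw":85},
  {"delta_pos":[0.396,0.63,-0.055],"delta_rot":[0,0,0.417],"claw":85},
  {"delta_pos":[0.396,0.63,-0.055],"delta_rot":[0,0,0.417],"claw":85},
  {"delta_pos":[0.396,0.63,-0.055],"delta_rot":[0,0,0.417],"claw":85},
  {"delta_pos":[0.396,0.63,-0.055],"delta_rot":[0,0,0.417],"claw":85},
  {"delta_pos":[0.396,0.63,-0.055],"delta_rot":[0,0,0.417],"claw":85},
])

```text
time: 1.77
eef_pos: [0.5622, -0.0218, 0.1991]
tcp_rot: [-0.501, -0.499, 0.503, -0.497]
contact_force: [0.2, -0.7, -0.7]
opening: 0.997
```

Request:
play_rows([
  {"delta_pos":[0.0005,-0.003,-0.03],"delta_rot":[0,0,0],"claw":60},
  {"delta_pos":[0.0005,-0.003,-0.06],"delta_rot":[0,0,0],"claw":60},
  {"delta_pos":[0.0005,-0.003,-0.09],"delta_rot":[0,0,0],"claw":60},
  {"delta_pos":[0.0005,-0.003,-0.11],"delta_rot":[0,0,0],"claw":60},
  {"delta_pos":[0.0005,-0.003,-0.125],"delta_rot":[0,0,0],"claw":60},
  {"delta_pos":[0.0005,-0.003,-0.134],"delta_rot":[0,0,0],"claw":60},
  {"delta_pos":[0.0005,-0.003,-0.134],"delta_rot":[0,0,0],"claw":60},
  {"delta_pos":[0.0005,-0.003,-0.134],"delta_rot":[0,0,0],"claw":60},
])

```text
time: 2.43
eef_pos: [0.5625, -0.0256, 0.0653]
tcp_rot: [-0.501, -0.499, 0.503, -0.497]
contact_force: [1.0, 0.0, -0.8]
opening: 0.703
```

```bash
python3 - <<'E'
from h import *
s=ctrl.read_camera("side");cv2.imwrite("pics/s1.png",crop(s,190,60,150,150,4))
print(ctrl.get_state()["eef_pos"],ctrl.get_state()["contact_force"])
E
```

```text
[ 0.5633 -0.0256  0.0662] [-0.254   0.1776 -0.1567]
```

View pics/s1.png

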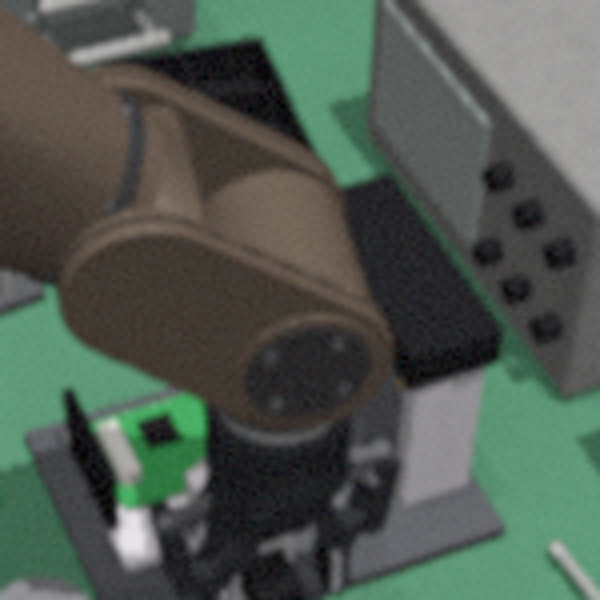

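The fingers straddle the black head, which shows between them at (275,580). I'll close with a moderate grip and see how the forces read.

Request:
play_rows([
  {"delta_pos":[0,0,0],"delta_rot":[0,0,0],"claw":20},
  {"delta_pos":[0,0,0],"delta_rot":[0,0,0],"claw":20},
  {"delta_pos":[0,0,0],"delta_rot":[0,0,0],"claw":20},
  {"delta_pos":[0,0,0],"delta_rot":[0,0,0],"claw":20},
  {"delta_pos":[0,0,0],"delta_rot":[0,0,0],"claw":20},
  {"delta_pos":[0,0,0],"delta_rot":[0,0,0],"claw":20},
  {"delta_pos":[0,0,0],"delta_rot":[0,0,0],"claw":20},
  {"delta_pos":[0,0,0],"delta_rot":[0,0,0],"claw":20},
], newtons=50)

```text
time: 3.15
eef_pos: [0.564, -0.0258, 0.0677]
tcp_rot: [-0.502, -0.498, 0.503, -0.498]
contact_force: [-2.5, -0.8, 5.8]
opening: 0.317
```

Request:
play_rows([
  {"delta_pos":[0,-0.008,0],"delta_rot":[0,0,0],"claw":20},
  {"delta_pos":[0,-0.018,0],"delta_rot":[0,0,0],"claw":20},
  {"delta_pos":[0,-0.03,0],"delta_rot":[0,0,0],"claw":20},
  {"delta_pos":[-0.001,-0.042,0],"delta_rot":[0,0,0],"claw":20},
  {"delta_pos":[-0.001,-0.054,0],"delta_rot":[0,0,0],"claw":20},
  {"delta_pos":[-0.001,-0.066,0],"delta_rot":[0,0,0],"claw":20},
  {"delta_pos":[-0.001,-0.078,0],"delta_rot":[0,0,0],"claw":20},
  {"delta_pos":[-0.001,-0.09,0],"delta_rot":[0,0,0],"claw":20},
  {"delta_pos":[-0.001,-0.102,0],"delta_rot":[0,0,0],"claw":20},
  {"delta_pos":[-0.001,-0.114,0],"delta_rot":[0,0,0],"claw":20},
  {"delta_pos":[-0.001,-0.13,0],"delta_rot":[0,0,0],"claw":20},
  {"delta_pos":[-0.001,-0.145,0],"delta_rot":[0,0,0],"claw":20},
  {"delta_pos":[-0.001,-0.16,0],"delta_rot":[0,0,0],"claw":20},
  {"delta_pos":[-0.001,-0.165,0],"delta_rot":[0,0,0],"claw":20},
  {"delta_pos":[-0.001,-0.165,0],"delta_rot":[0,0,0],"claw":20},
])

```text
time: 4.4
eef_pos: [0.563, -0.1926, 0.0678]
tcp_rot: [-0.502, -0.497, 0.503, -0.497]
contact_force: [-0.1, 0.5, -2.5]
opening: 0.313
```

```bash
python3 - <<'E'
from h import *
s=ctrl.read_camera("side");cv2.imwrite("pics/s2.png",crop(s,170,110,180,150,4))
print(ctrl.get_state()["eef_pos"],ctrl.get_state()["contact_force"])
E
```

```text
[ 0.5629 -0.1915  0.0676] [ 0.4391 -0.0641 -1.648 ]
```

View pics/s2.png

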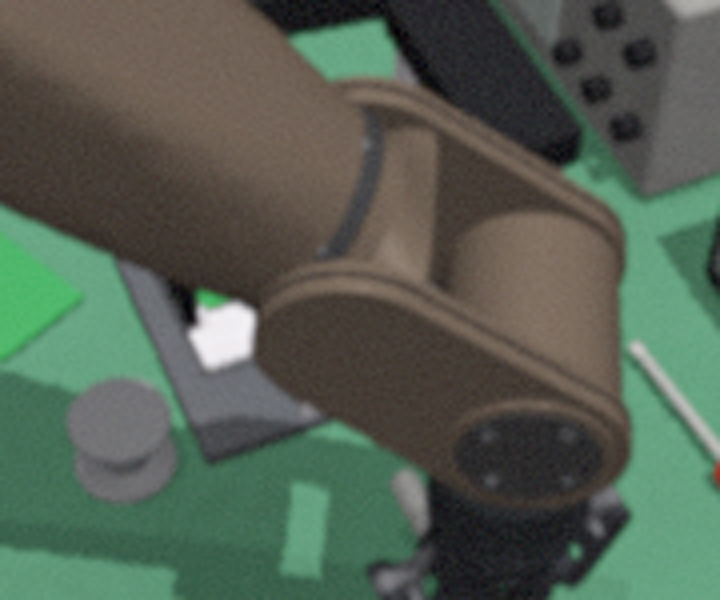

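Request:
play_rows([
  {"delta_pos":[0,0,-0.008],"delta_rot":[0,0,0],"claw":20},
  {"delta_pos":[0,0,-0.016],"delta_rot":[0,0,0],"claw":20},
  {"delta_pos":[0,0,-0.024],"delta_rot":[0,0,0],"claw":20},
  {"delta_pos":[0,0,-0.03],"delta_rot":[0,0,0],"claw":20},
  {"delta_pos":[0,0,-0.033],"delta_rot":[0,0,0],"claw":20},
  {"delta_pos":[0,0,-0.035],"delta_rot":[0,0,0],"claw":20},
  {"delta_pos":[0,0,-0.036],"delta_rot":[0,0,0],"claw":20},
  {"delta_pos":[0,0,-0.036],"delta_rot":[0,0,0],"claw":20},
  {"delta_pos":[0,0,-0.036],"delta_rot":[0,0,0],"claw":20},
])

```text
time: 5.2
eef_pos: [0.5632, -0.1916, 0.0319]
tcp_rot: [-0.502, -0.498, 0.503, -0.498]
contact_force: [-1.1, -0.5, -1.7]
opening: 0.316
```

Not on the bench yet. I'll lower another 2 mm, then release slowly and rise.

Request:
play_rows([
  {"delta_pos":[0,0,-0.001],"delta_rot":[0,0,0],"claw":20},
  {"delta_pos":[0,0,-0.002],"delta_rot":[0,0,0],"claw":20},
  {"delta_pos":[0,0,-0.002],"delta_rot":[0,0,0],"claw":20},
  {"delta_pos":[0,0,-0.002],"delta_rot":[0,0,0],"claw":32},
  {"delta_pos":[0,0,-0.002],"delta_rot":[0,0,0],"claw":40},
  {"delta_pos":[0,0,-0.002],"delta_rot":[0,0,0],"claw":60},
  {"delta_pos":[0,0,-0.002],"delta_rot":[0,0,0],"claw":60},
  {"delta_pos":[0,0,-0.002],"delta_rot":[0,0,0],"claw":60},
  {"delta_pos":[0,0,-0.002],"delta_rot":[0,0,0],"claw":60},
  {"delta_pos":[0,0,0.03],"delta_rot":[0,0,0],"claw":60},
  {"delta_pos":[0,0,0.06],"delta_rot":[0,0,0],"claw":60},
  {"delta_pos":[0,0,0.1],"delta_rot":[0,0,0],"claw":60},
  {"delta_pos":[-0.03,-0.03,0.14],"delta_rot":[0,0,0],"claw":60},
  {"delta_pos":[-0.06,-0.06,0.17],"delta_rot":[0,0,0],"claw":60},
  {"delta_pos":[-0.09,-0.1,0.2],"delta_rot":[0,0,0],"claw":60},
  {"delta_pos":[-0.1,-0.14,0.22],"delta_rot":[0,0,0],"claw":60},
  {"delta_pos":[-0.1,-0.18,0.22],"delta_rot":[0,0,0],"claw":60},
  {"delta_pos":[-0.1,-0.2,0.22],"delta_rot":[0,0,0],"claw":60},
  {"delta_pos":[-0.1,-0.2,0.22],"delta_rot":[0,0,0],"claw":60},
])

```text
time: 6.78
eef_pos: [0.4622, -0.3965, 0.2546]
tcp_rot: [-0.502, -0.495, 0.504, -0.499]
contact_force: [0.7, -0.1, 0.4]
opening: 0.7
```

```bash
python3 - <<'E'
from h import *
t=ctrl.read_camera("top");s=ctrl.read_camera("side")
cv2.imwrite("pics/t3.png",t);cv2.imwrite("pics/s3.png",s)
print(np.array([proj("top",(.563,-.15,.01)),proj("side",(.563,-.15,.01))]),ctrl.get_state()["eef_pos"])
u,v=proj("top",(.563,-.15,.01)).astype(int);a=crop(t,u-50,v-40,100,80,4)
u2,v2=proj("side",(.563,-.15,.01)).astype(int);b=crop(s,u2-50,v2-40,100,80,4)
print(u-50,v-40,u2-50,v2-40)
cv2.imwrite("pics/c3.png",np.hstack([a,b]))
E
```

```text
[[313.4704 198.4027]
 [280.8896 260.6213]] [ 0.4625 -0.3946  0.2528]
263 158 230 220
```

View pics/c3.png

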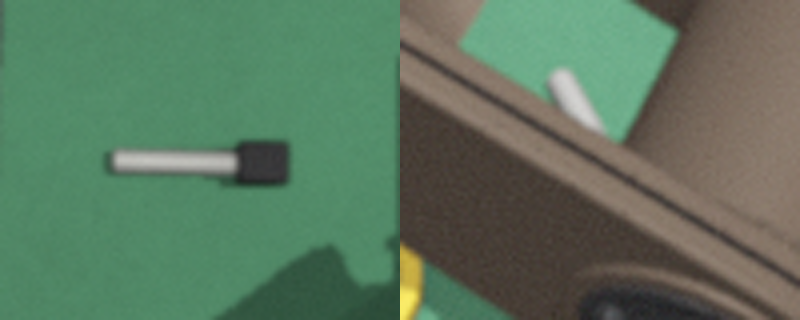

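The pin lies on the bench in the top crop: tip at (110,160), shoulder at (238,162), head end at (289,163). Next I compute its pose and the grasp.

```bash
python3 - <<'E'
from h import *
t=cv2.imread("pics/t3.png");c=t[158:238,263:363].astype(int)
sat=c.max(2)-c.min(2);g=c.sum(2)
m=((sat<40)&(g>330)).astype(np.uint8);m[50:]=0
ys,xs=np.nonzero(m);print(len(xs),xs.min(),xs.max())
k=cv2.fitLine(np.c_[xs,ys].astype(np.float32),cv2.DIST_L2,0,.01,.01).ravel();print(k)
A=lambda x,y:((x+.5)/4-.5+263,(y+.5)/4-.5+158)
tip=onz("top",A(110,160),.012);sh=onz("top",A(238,162),.018);he=onz("top",A(289,163),.028)
print(tip,sh,he,np.linalg.norm(tip-sh),np.linalg.norm(sh-he))
a=onz("top",(263+k[2],158+k[3]),.016);b=onz("top",(263+k[2]-5*k[0],158+k[3]-5*k[1]),.016);print("axis pt",a,"dir yaw",np.arctan2(*(b-a)[[1,0]]))
E
```

```text
176 28 58
[ 0.9997  0.0234 42.4773 39.608 ]
[ 0.5633 -0.0866  0.012 ] [ 0.5637 -0.1722  0.018 ] [ 0.563  -0.2048  0.028 ] 0.08578779236312746 0.03409762665083892
axis pt [ 0.5641 -0.1275  0.016 ] dir yaw 1.573166222999036
```

Request:
play_rows([
  {"delta_pos":[0.101,0.26,-0.12],"delta_rot":[0,0,0],"claw":50},
  {"delta_pos":[0.101,0.26,-0.12],"delta_rot":[0,0,0],"claw":50},
  {"delta_pos":[0.101,0.26,-0.12],"delta_rot":[0,0,0],"claw":50},
  {"delta_pos":[0.101,0.26,-0.12],"delta_rot":[0,0,0],"claw":50},
  {"delta_pos":[0.101,0.26,-0.12],"delta_rot":[0,0,0],"claw":50},
  {"delta_pos":[0.101,0.26,-0.12],"delta_rot":[0,0,0],"claw":50},
  {"delta_pos":[0.101,0.26,-0.12],"delta_rot":[0,0,0],"claw":50},
  {"delta_pos":[0.101,0.26,-0.12],"delta_rot":[0,0,0],"claw":50},
  {"delta_pos":[0.101,0.26,-0.12],"delta_rot":[0,0,0],"claw":50},
  {"delta_pos":[0.101,0.26,-0.15],"delta_rot":[0,0,0],"claw":50},
  {"delta_pos":[0.101,0.26,-0.18],"delta_rot":[0,0,0],"claw":50},
  {"delta_pos":[0.101,0.26,-0.205],"delta_rot":[0,0,0],"claw":50},
  {"delta_pos":[0.101,0.26,-0.217],"delta_rot":[0,0,0],"claw":50},
  {"delta_pos":[0.101,0.26,-0.224],"delta_rot":[0,0,0],"claw":50},
  {"delta_pos":[0.101,0.26,-0.226],"delta_rot":[0,0,0],"claw":50},
  {"delta_pos":[0.101,0.26,-0.226],"delta_rot":[0,0,0],"claw":50},
  {"delta_pos":[0.101,0.26,-0.226],"delta_rot":[0,0,0],"claw":50},
])

```text
time: 8.3
eef_pos: [0.5647, -0.1354, 0.0285]
tcp_rot: [-0.503, -0.495, 0.504, -0.498]
contact_force: [0.4, 0.5, 0.7]
opening: 0.586
```

Request:
play_rows([
  {"delta_pos":[-0.001,0,-0.001],"delta_rot":[0,0,0],"claw":8},
  {"delta_pos":[-0.001,0,-0.002],"delta_rot":[0,0,0],"claw":8},
  {"delta_pos":[-0.001,0,-0.002],"delta_rot":[0,0,0],"claw":8},
  {"delta_pos":[-0.001,0,-0.002],"delta_rot":[0,0,0],"claw":8},
  {"delta_pos":[-0.001,0,-0.002],"delta_rot":[0,0,0],"claw":8},
  {"delta_pos":[-0.001,0,-0.002],"delta_rot":[0,0,0],"claw":8},
  {"delta_pos":[-0.001,0,-0.002],"delta_rot":[0,0,0],"claw":8},
  {"delta_pos":[-0.001,0,-0.002],"delta_rot":[0,0,0],"claw":8},
  {"delta_pos":[-0.001,0,-0.002],"delta_rot":[0,0,0],"claw":8},
], newtons=80)

```text
time: 9.05
eef_pos: [0.5646, -0.1358, 0.0278]
tcp_rot: [0.504, 0.494, -0.503, 0.499]
contact_force: [-0.1, -0.4, 6.1]
opening: 0.155
```

```bash
python3 - <<'E'
from h import *
from scipy.spatial.transform import Rotation as Ro
s=ctrl.get_state();M=Ro.from_quat(s["tcp_rot"]).as_matrix();print(s["eef_pos"],s["contact_force"],s["opening"]);print(M)
E
```

```text
[ 0.5646 -0.1358  0.0278] [-0.0801 -0.3988  6.0693] 0.15503793158609713
[[ 0.0051  0.9999 -0.0139]
 [-0.0045 -0.0139 -0.9999]
 [-1.      0.0052  0.0044]]
```

Request:
play_rows([
  {"delta_pos":[0,0,0.015],"delta_rot":[0,0,0],"claw":8},
  {"delta_pos":[0,0,0.04],"delta_rot":[0,0,0],"claw":8},
  {"delta_pos":[0,0,0.075],"delta_rot":[0,0,0],"claw":8},
  {"delta_pos":[0,0,0.11],"delta_rot":[0,0,0],"claw":8},
  {"delta_pos":[0,0.02,0.14],"delta_rot":[0,0,-0.02],"claw":8},
  {"delta_pos":[-0.01,0.05,0.17],"delta_rot":[0,0,-0.05],"claw":8},
  {"delta_pos":[-0.017,0.085,0.17],"delta_rot":[0,0,-0.085],"claw":8},
  {"delta_pos":[-0.024,0.12,0.17],"delta_rot":[0,0,-0.12],"claw":8},
  {"delta_pos":[-0.03,0.155,0.17],"delta_rot":[0,0,-0.155],"claw":8},
  {"delta_pos":[-0.038,0.19,0.17],"delta_rot":[0,0,-0.19],"claw":8},
  {"delta_pos":[-0.045,0.225,0.17],"delta_rot":[0,0,-0.225],"claw":8},
  {"delta_pos":[-0.052,0.26,0.17],"delta_rot":[0,0,-0.26],"claw":8},
  {"delta_pos":[-0.059,0.295,0.17],"delta_rot":[0,0,-0.295],"claw":8},
  {"delta_pos":[-0.066,0.33,0.17],"delta_rot":[0,0,-0.33],"claw":8},
  {"delta_pos":[-0.073,0.365,0.17],"delta_rot":[0,0,-0.365],"claw":8},
  {"delta_pos":[-0.08,0.4,0.17],"delta_rot":[0,0,-0.4],"claw":8},
  {"delta_pos":[-0.086,0.43,0.17],"delta_rot":[0,0,-0.435],"claw":8},
  {"delta_pos":[-0.09,0.455,0.17],"delta_rot":[0,0,-0.46],"claw":8},
  {"delta_pos":[-0.092,0.466,0.17],"delta_rot":[0,0,-0.47],"claw":8},
  {"delta_pos":[-0.092,0.466,0.17],"delta_rot":[0,0,-0.47],"claw":8},
])

```text
time: 10.72
eef_pos: [0.471, 0.3322, 0.1965]
tcp_rot: [-0.704, -0.028, 0.709, -0.031]
contact_force: [-0.5, 0.1, -1.8]
opening: 0.155
```

```bash
cat > look.py <<'E'
import sys
from h import *
from scipy.spatial.transform import Rotation as Ro
n=sys.argv[1]
s=ctrl.get_state();M=Ro.from_quat(s["tcp_rot"]).as_matrix();print(s["time"],s["eef_pos"],s["contact_force"],s["opening"],"yaw",np.arctan2(M[1,1],M[0,1])+np.pi/2);print(M)
t=ctrl.read_camera("top");q=ctrl.read_camera("side")
cv2.imwrite(f"pics/t{n}.png",t);cv2.imwrite(f"pics/s{n}.png",q)
c=(s["eef_pos"]+[-.02,0,-.04])
u,v=proj("top",c).astype(int);u2,v2=proj("side",c).astype(int)
o=[max(u-50,0),max(v-50,0),max(u2-50,0),max(v2-50,0)];print(o)
cv2.imwrite(f"pics/c{n}.png",np.hstack([crop(t,o[0],o[1],100,100,4),crop(q,o[2],o[3],100,100,4)]))
E
python3 look.py 4
```

```text
10.7167 [0.471  0.3322 0.1965] [-0.5446  0.0623 -1.8191] 0.1547321883381819 yaw 0.0834271726532505
[[-0.006   0.0833 -0.9965]
 [-0.0057 -0.9965 -0.0833]
 [-1.      0.0052  0.0065]]
[np.int64(68), np.int64(185), np.int64(108), np.int64(40)]
```

View pics/c4.png

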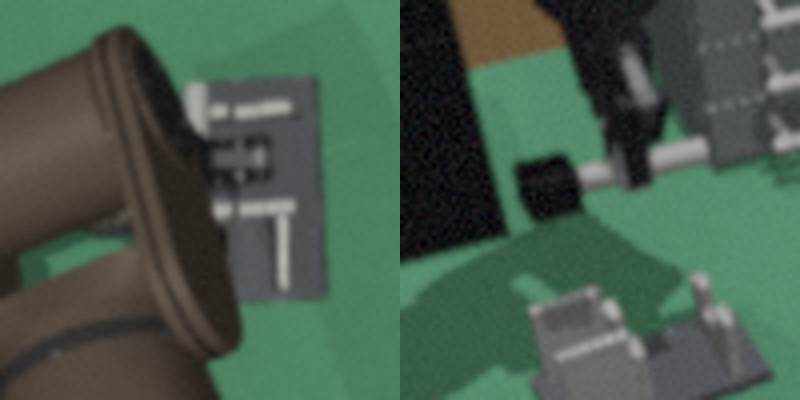

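The side crop shows the pin held by the shank above the holder: shoulder near (582,178), tip near (707,151). I'll intersect those rays with the vertical plane of the pin to get tilt, height and axial position.

```bash
python3 - <<'E'
from h import *
e=np.array([.471,.3322,.1965]);yw=.0834
d=np.array([np.cos(yw),np.sin(yw),0]);n=np.array([-np.sin(yw),np.cos(yw),0])
# tool x tilt: pin sits ~18mm below TCP
p0=e+18e-3*np.array([-.006,-.0057,-1])
for nm,x,y in(("shoulder",182,178),("tip",307,151),("tip top edge",306,140),("tip bot",309,161)):
    o,r=ray("side",((x+.5)/4-.5+108,(y+.5)/4-.5+40));P=o+r*((p0-o)@n)/(r@n);print(nm,P,"along",(P-e)@d,"z-TCP",P[2]-e[2])
h=np.array([.472,.3305,0]);w=.085
print("notch",h+np.array([np.cos(w),np.sin(w),0])*-.034, "near notch centre",h+np.array([np.cos(w),np.sin(w),0])*-.025,"far",h+np.array([np.cos(w),np.sin(w),0])*.039)
E
```

```text
shoulder [0.4417 0.3297 0.1807] along -0.029399642769581763 z-TCP -0.015777391064085045
tip [0.5222 0.3364 0.1725] along 0.0513875551342337 z-TCP -0.024033039616452423
tip top edge [0.5226 0.3364 0.1806] along 0.05174844935458915 z-TCP -0.01586656357993954
tip bot [0.5226 0.3364 0.1647] along 0.05176472691721212 z-TCP -0.03178820867040344
notch [0.4381 0.3276 0.    ] near notch centre [0.4471 0.3284 0.    ] far [0.5109 0.3338 0.    ]
```

Request:
play_rows([
  {"delta_pos":[-0.003,-0.002,0],"delta_rot":[0.002,-0.0255,0],"claw":8},
  {"delta_pos":[-0.003,-0.002,-0.01],"delta_rot":[0.002,-0.0255,0],"claw":8},
  {"delta_pos":[-0.003,-0.002,-0.03],"delta_rot":[0.002,-0.0255,0],"claw":8},
  {"delta_pos":[-0.003,-0.002,-0.05],"delta_rot":[0.002,-0.0255,0],"claw":8},
  {"delta_pos":[-0.003,-0.002,-0.07],"delta_rot":[0.002,-0.0255,0],"claw":8},
  {"delta_pos":[-0.003,-0.002,-0.085],"delta_rot":[0.002,-0.0255,0],"claw":8},
  {"delta_pos":[-0.003,-0.002,-0.098],"delta_rot":[0.002,-0.0255,0],"claw":8},
  {"delta_pos":[-0.003,-0.002,-0.104],"delta_rot":[0.002,-0.0255,0],"claw":8},
  {"delta_pos":[-0.003,-0.002,-0.106],"delta_rot":[0.002,-0.0255,0],"claw":8},
  {"delta_pos":[-0.003,-0.002,-0.106],"delta_rot":[0.002,-0.0255,0],"claw":8},
  {"delta_pos":[-0.003,-0.002,-0.106],"delta_rot":[0.002,-0.0255,0],"claw":8},
])

```text
time: 11.73
eef_pos: [0.4696, 0.3281, 0.0915]
tcp_rot: [0.733, 0.028, -0.679, 0.03]
contact_force: [0.7, 0.7, -1.7]
opening: 0.154
```

```bash
python3 look.py 5; python3 - <<'E'
from h import *
q=cv2.imread("pics/s5.png");u,v=proj("side",(.472,.33,.05)).astype(int);print(u-45,v-40)
cv2.imwrite("pics/d5.png",crop(q,u-45,v-40,90,75,8))
E
```

```text
11.7333 [0.4696 0.3281 0.0915] [ 0.6782  0.7325 -1.698 ] 0.15412054135029982 yaw 0.08186024558628513
[[ 0.0756  0.0818 -0.9938]
 [ 0.     -0.9966 -0.082 ]
 [-0.9971  0.0062 -0.0753]]
[np.int64(80), np.int64(185), np.int64(114), np.int64(73)]
127 80
```

View pics/d5.png

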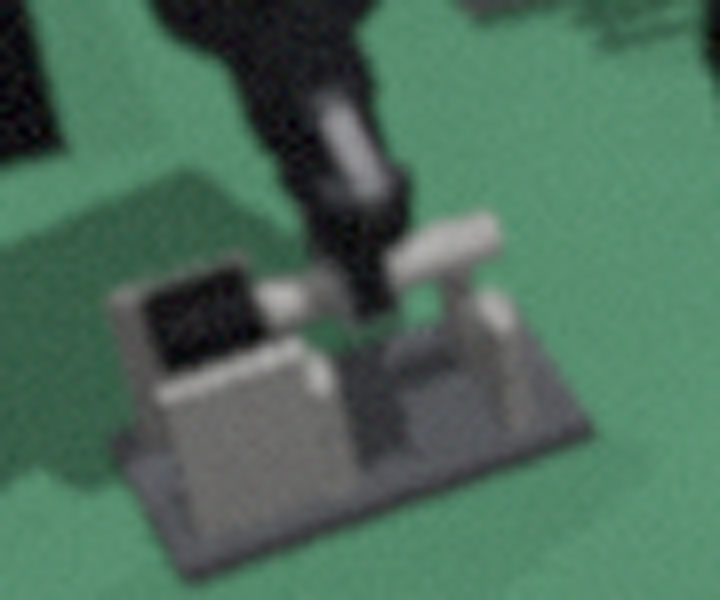

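The pin hovers over the holder with its head between the cheeks. Shoulder at (260,298), tip end at (497,233). I'll check axial position and tilt the same way.

```bash
python3 - <<'E'
from h import *
s=ctrl.get_state();e=s["eef_pos"];print(e)
yw=.082
d=np.array([np.cos(yw),np.sin(yw),0]);n=np.array([-np.sin(yw),np.cos(yw),0])
for nm,x,y in(("shoulder",260,298),("tip",495,233)):
    o,r=ray("side",((x+.5)/8-.5+127,(y+.5)/8-.5+80));P=o+r*((e-o)@n)/(r@n);print(nm,P,"along",(P-e)@d,"z-TCP",P[2]-e[2])
E
```

```text
[0.4697 0.3283 0.0919]
shoulder [0.4387 0.3258 0.0799] along -0.03115567902023651 z-TCP -0.01203591519135308
tip [0.5203 0.3325 0.0744] along 0.050743716168137075 z-TCP -0.017508526744617142
```

Request:
play_rows([
  {"delta_pos":[0,0.002,0],"delta_rot":[0,0,0.001],"claw":8},
  {"delta_pos":[0,0.002,0],"delta_rot":[0,0,0.001],"claw":8},
  {"delta_pos":[0,0.002,-0.004],"delta_rot":[0,0,0.001],"claw":8},
  {"delta_pos":[0,0.002,-0.008],"delta_rot":[0,0,0.001],"claw":8},
  {"delta_pos":[0,0.002,-0.012],"delta_rot":[0,0,0.001],"claw":8},
  {"delta_pos":[0,0.002,-0.016],"delta_rot":[0,0,0.001],"claw":8},
  {"delta_pos":[0,0.002,-0.02],"delta_rot":[0,0,0.001],"claw":8},
  {"delta_pos":[0,0.002,-0.02],"delta_rot":[0,0,0.001],"claw":8},
])

```text
time: 12.5
eef_pos: [0.4694, 0.3304, 0.0709]
tcp_rot: [0.733, 0.029, -0.679, 0.031]
contact_force: [-0.2, 1.4, -2.5]
opening: 0.15
```

Request:
play_rows([
  {"delta_pos":[0,0,-0.002],"delta_rot":[0,0,0],"claw":8},
  {"delta_pos":[0,0,-0.004],"delta_rot":[0,0,0],"claw":8},
  {"delta_pos":[0,0,-0.005],"delta_rot":[0,0,0],"claw":8},
  {"delta_pos":[0,0,-0.006],"delta_rot":[0,0,0],"claw":8},
  {"delta_pos":[0,0,-0.006],"delta_rot":[0,0,0],"claw":8},
])

```text
time: 12.92
eef_pos: [0.4694, 0.3305, 0.0647]
tcp_rot: [0.733, 0.029, -0.679, 0.031]
contact_force: [0.1, 0.9, -2.1]
opening: 0.154
```

Request:
play_rows([
  {"delta_pos":[0,0,-0.001],"delta_rot":[0,0,0],"claw":8},
  {"delta_pos":[0,0,-0.002],"delta_rot":[0,0,0],"claw":8},
  {"delta_pos":[0,0,-0.003],"delta_rot":[0,0,0],"claw":8},
  {"delta_pos":[0,0,-0.003],"delta_rot":[0,0,0],"claw":8},
])

```text
time: 13.25
eef_pos: [0.4694, 0.3305, 0.0617]
tcp_rot: [0.733, 0.029, -0.679, 0.031]
contact_force: [0.2, 0.5, -1.9]
opening: 0.153
```

```bash
python3 look.py 6; python3 - <<'E'
from h import *
q=cv2.imread("pics/s6.png")
cv2.imwrite("pics/d6.png",crop(q,127,80,90,75,8))
E
```

```text
13.25 [0.4694 0.3305 0.0617] [ 0.1604  0.4739 -1.8808] 0.15268069313190905 yaw 0.08539199537939268
[[ 0.0758  0.0853 -0.9935]
 [ 0.001  -0.9963 -0.0855]
 [-0.9971  0.0055 -0.0756]]
[np.int64(82), np.int64(185), np.int64(115), np.int64(80)]
```

View pics/d6.png

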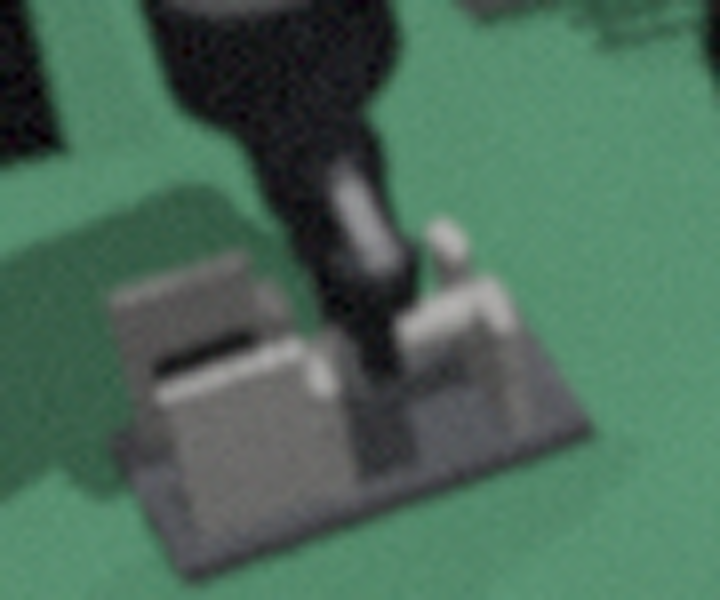

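The pin sits in both notches and the head is between the cheeks. There is no floor contact yet, so I'll keep creeping down.

Request:
play_rows([
  {"delta_pos":[0,0,-0.001],"delta_rot":[0,0,0],"claw":8},
  {"delta_pos":[0,0,-0.002],"delta_rot":[0,0,0],"claw":8},
  {"delta_pos":[0,0,-0.002],"delta_rot":[0,0,0],"claw":8},
])

```text
time: 13.6
eef_pos: [0.4696, 0.3305, 0.0612]
tcp_rot: [0.732, 0.029, -0.679, 0.031]
contact_force: [-4.0, -1.4, 7.4]
opening: 0.149
```

Request:
play_rows([
  {"delta_pos":[0,0,0],"delta_rot":[0,0,0],"claw":20},
  {"delta_pos":[0,0,0],"delta_rot":[0,0,0],"claw":28},
  {"delta_pos":[0,0,0],"delta_rot":[0,0,0],"claw":40},
  {"delta_pos":[0,0,0],"delta_rot":[0,0,0],"claw":45},
  {"delta_pos":[0,0,0],"delta_rot":[0,0,0],"claw":45},
  {"delta_pos":[0,0,0],"delta_rot":[0,0,0],"claw":45},
  {"delta_pos":[0,0,0.02],"delta_rot":[0,0,0],"claw":45},
  {"delta_pos":[0,0,0.05],"delta_rot":[0,0,0],"claw":45},
  {"delta_pos":[0,0,0.09],"delta_rot":[0,0,0],"claw":45},
  {"delta_pos":[0,0,0.13],"delta_rot":[0,0,0],"claw":45},
  {"delta_pos":[-0.002,-0.04,0.15],"delta_rot":[-0.002,0.025,0],"claw":20},
  {"delta_pos":[-0.004,-0.08,0.15],"delta_rot":[-0.002,0.025,0],"claw":0},
  {"delta_pos":[-0.007,-0.12,0.15],"delta_rot":[-0.002,0.025,0],"claw":0},
  {"delta_pos":[-0.009,-0.16,0.15],"delta_rot":[-0.002,0.025,0],"claw":0},
  {"delta_pos":[-0.01,-0.2,0.15],"delta_rot":[-0.002,0.025,0],"claw":0},
  {"delta_pos":[-0.01,-0.22,0.15],"delta_rot":[-0.002,0.025,0],"claw":0},
  {"delta_pos":[-0.01,-0.22,0.15],"delta_rot":[-0.002,0.025,0],"claw":0},
  {"delta_pos":[-0.01,-0.22,0.15],"delta_rot":[-0.002,0.025,0],"claw":0},
])

```text
time: 15.1
eef_pos: [0.4596, 0.1097, 0.2113]
tcp_rot: [-0.705, -0.027, 0.708, -0.031]
contact_force: [0.1, -0.5, -0.5]
opening: 0.001
```

```bash
python3 look.py 7; python3 - <<'E'
from h import *
q=cv2.imread("pics/s7.png");t=cv2.imread("pics/t7.png")
a=crop(t,110,195,60,75,6);b=crop(q,135,90,70,75,6)
cv2.imwrite("pics/d7.png",np.hstack([a,b]))
E
```

```text
15.1 [0.4596 0.1097 0.2113] [ 0.1103 -0.5446 -0.4549] 0.0007996812406231162 yaw 0.08301611754172766
[[-0.0032  0.0829 -0.9966]
 [-0.0055 -0.9965 -0.0829]
 [-1.      0.0052  0.0036]]
[np.int64(161), np.int64(192), np.int64(130), np.int64(96)]
```

View pics/d7.png

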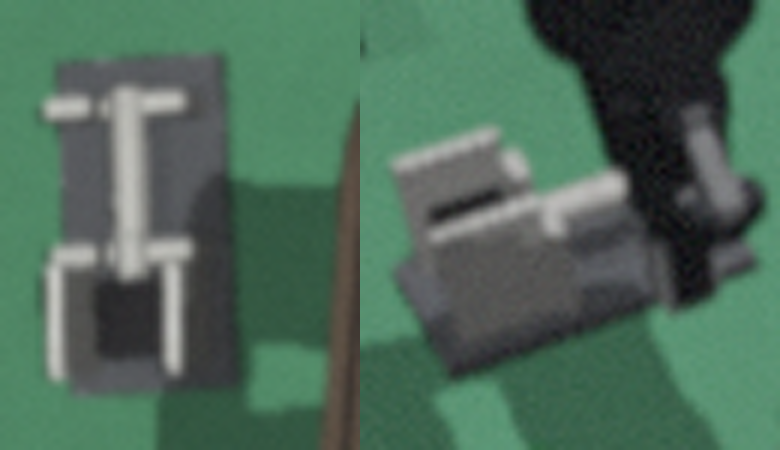

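The pin is parked: tip at (125,88), shoulder near (131,275), head end near (128,356). A quick numeric check of the fit follows.

```bash
python3 - <<'E'
from h import *
A=lambda x,y:((x+.5)/6-.5+110,(y+.5)/6-.5+195)
w=.085;R=np.array([[np.cos(w),np.sin(w)],[-np.sin(w),np.cos(w)]])
for nm,p,z in(("tip",(125,88),.050),("shoulder",(130,277),.056),("head end",(128,356),.057)):
    P=onz("top",A(*p),z);print(nm,P,"in holder",R@(P[:2]-[.472,.3305]))
for nm,p,z in(("cheekL far",(57,262),.075),("near upright R end",(192,248),.057),("near upright L end",(50,256),.057)):
    P=onz("top",A(*p),z);print(nm,P,"in holder",R@(P[:2]-[.472,.3305]))
E
```

```text
tip [0.5187 0.3322 0.05  ] in holder [ 0.0467 -0.0023]
shoulder [0.4372 0.3247 0.056 ] in holder [-0.0351 -0.0028]
head end [0.4035 0.3239 0.057 ] in holder [-0.0688 -0.0008]
cheekL far [0.4429 0.3516 0.075 ] in holder [-0.0272  0.0235]
near upright R end [0.4505 0.2982 0.057 ] in holder [-0.0242 -0.0303]
near upright L end [0.4452 0.3596 0.057 ] in holder [-0.0243  0.0313]
```

Request:
play_rows([
  {"delta_pos":[-0.005,0,-0.03],"delta_rot":[0,0,-0.03],"claw":0},
  {"delta_pos":[-0.005,0,-0.06],"delta_rot":[0,0,-0.03],"claw":0},
  {"delta_pos":[-0.005,0,-0.09],"delta_rot":[0,0,-0.03],"claw":0},
  {"delta_pos":[-0.005,0,-0.12],"delta_rot":[0,0,-0.03],"claw":0},
  {"delta_pos":[-0.005,0,-0.138],"delta_rot":[0,0,-0.03],"claw":0},
  {"delta_pos":[-0.005,0,-0.143],"delta_rot":[0,0,-0.03],"claw":0},
  {"delta_pos":[0.005,0,-0.143],"delta_rot":[0,0,-0.03],"claw":0},
  {"delta_pos":[0.013,0,-0.143],"delta_rot":[0,0,-0.03],"claw":0},
  {"delta_pos":[0.021,0,-0.143],"delta_rot":[0,0,-0.03],"claw":0},
  {"delta_pos":[0.029,0,-0.143],"delta_rot":[0,0,-0.03],"claw":0},
  {"delta_pos":[0.037,0,-0.143],"delta_rot":[0,0,-0.03],"claw":0},
  {"delta_pos":[0.045,0,-0.143],"delta_rot":[0,0,-0.03],"claw":0},
  {"delta_pos":[0.053,0,-0.143],"delta_rot":[0,0,-0.03],"claw":0},
  {"delta_pos":[0.058,-0.001,-0.143],"delta_rot":[0,0,-0.03],"claw":0},
  {"delta_pos":[0.062,-0.001,-0.143],"delta_rot":[0,0,-0.03],"claw":0},
  {"delta_pos":[0.062,-0.001,-0.143],"delta_rot":[0,0,-0.03],"claw":0},
])

```text
time: 16.53
eef_pos: [0.5228, 0.1099, 0.0682]
tcp_rot: [-0.706, 0.005, 0.708, 0.001]
contact_force: [-0.1, -0.7, -0.6]
opening: 0.002
```

Request:
play_rows([
  {"delta_pos":[0.004,0,0],"delta_rot":[0,0,0],"claw":0},
  {"delta_pos":[0.008,0,0],"delta_rot":[0,0,0],"claw":0},
  {"delta_pos":[0.011,0,0],"delta_rot":[0,0,0],"claw":0},
  {"delta_pos":[0.013,0,0],"delta_rot":[0,0,0],"claw":0},
])

```text
time: 16.87
eef_pos: [0.5358, 0.1098, 0.068]
tcp_rot: [-0.706, 0.005, 0.708, 0.001]
contact_force: [-3.2, -0.5, 0.4]
opening: -0.001
```

Request:
play_rows([
  {"delta_pos":[0.002,0,0],"delta_rot":[0,0,0],"claw":0},
  {"delta_pos":[0.003,0,0],"delta_rot":[0,0,0],"claw":0},
  {"delta_pos":[0.004,0,0],"delta_rot":[0,0,0],"claw":0},
])

```text
time: 17.12
eef_pos: [0.539, 0.1097, 0.0679]
tcp_rot: [-0.705, 0.005, 0.709, 0.001]
contact_force: [-9.2, -0.1, 6.6]
opening: -0.004
```

Request:
play_rows([
  {"delta_pos":[0.001,0,0],"delta_rot":[0,0,0],"claw":0},
  {"delta_pos":[0.002,0,0],"delta_rot":[0,0,0],"claw":0},
  {"delta_pos":[0.002,0,0],"delta_rot":[0,0,0],"claw":0},
])

```text
time: 17.37
eef_pos: [0.539, 0.1097, 0.068]
tcp_rot: [-0.703, 0.005, 0.711, 0.001]
contact_force: [-10.3, -0.7, 7.8]
opening: -0.003
```

The tool has stalled at x=0.539 with the force rising, which matches the stop predicted at 0.5395. I'll back off, rise and check.

Request:
play_rows([
  {"delta_pos":[-0.02,0,0],"delta_rot":[0,0,0],"claw":0},
  {"delta_pos":[-0.05,0,0],"delta_rot":[0,0,0],"claw":0},
  {"delta_pos":[-0.06,0,0.03],"delta_rot":[0,0,0],"claw":0},
  {"delta_pos":[-0.06,-0.02,0.07],"delta_rot":[0,0,0],"claw":0},
  {"delta_pos":[-0.06,-0.06,0.11],"delta_rot":[0,0,0],"claw":0},
  {"delta_pos":[-0.06,-0.1,0.15],"delta_rot":[0,0,0],"claw":0},
  {"delta_pos":[-0.06,-0.14,0.18],"delta_rot":[0,0,0],"claw":0},
  {"delta_pos":[-0.06,-0.18,0.18],"delta_rot":[0,0,0],"claw":0},
  {"delta_pos":[-0.06,-0.22,0.18],"delta_rot":[0,0,0],"claw":0},
  {"delta_pos":[-0.06,-0.26,0.18],"delta_rot":[0,0,0],"claw":0},
  {"delta_pos":[-0.06,-0.3,0.18],"delta_rot":[0,0,0],"claw":0},
  {"delta_pos":[-0.06,-0.33,0.18],"delta_rot":[0,0,0],"claw":0},
  {"delta_pos":[-0.06,-0.35,0.18],"delta_rot":[0,0,0],"claw":0},
  {"delta_pos":[-0.06,-0.35,0.18],"delta_rot":[0,0,0],"claw":0},
  {"delta_pos":[-0.06,-0.35,0.18],"delta_rot":[0,0,0],"claw":0},
])

```text
time: 18.62
eef_pos: [0.4794, -0.2427, 0.2485]
tcp_rot: [-0.704, 0.007, 0.711, 0.001]
contact_force: [-0.5, 0.2, -0.5]
opening: -0.0
```

```bash
python3 look.py 8; python3 - <<'E'
from h import *
t=cv2.imread("pics/t8.png");a=crop(t,110,115,200,155,4);cv2.imwrite("pics/d8.png",a)
E
```

```text
18.6167 [ 0.4794 -0.2427  0.2485] [-0.5127  0.2052 -0.4655] -0.00025290959058669777 yaw -0.011431365162305918
[[-0.0098 -0.0114 -0.9999]
 [-0.0078 -0.9999  0.0115]
 [-0.9999  0.008   0.0097]]
[np.int64(316), np.int64(187), np.int64(205), np.int64(217)]
```

View pics/d8.png

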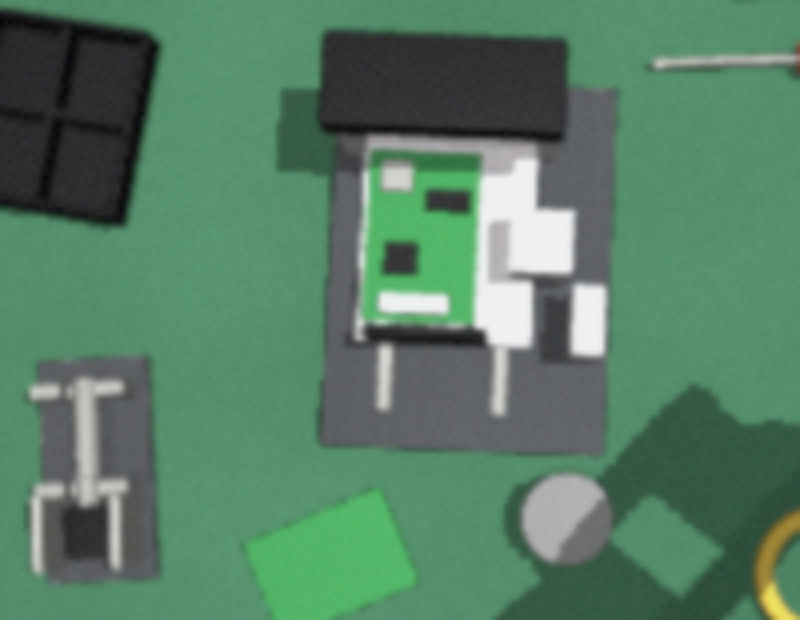

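The pin is still parked, with its head between the cheeks at (85,530). The tray block has moved about 50 mm past the lug: centre row 241 against 320, about 19.7 px at 2.54 mm each. The bystanders in this crop look undisturbed. Handing in.

```bash
python3 -c "
from plant import ctrl
print(ctrl.sign_off())"
```

```text
the job is handed in; nothing more can be done
None
```

I drew the lock pin out by its head, laid it on the open bench and released it. I then took it by the shank, lowered it into the holder notches, and pushed the tray to its stop. The job was handed in at about 18.7 s; `sign_off()` gives no verdict.

**Pin, checked after release:**
- **Position:** the shoulder is about 35 mm on the -x side of the holder origin and 2–3 mm off the axis sideways. The head is between the cheeks.
- **Axial fit not confirmed:** the notch point's distance along the holder axis is not given. I took it as about -34 mm from the holder's dimensions.
- **Height:** it was not measured again after release. The only sign of seating was the contact force as the pin touched the notch floors.

**Tray, checked after the push:** the tool stalled at x = 0.539 m, against a predicted 0.5395 m. The last picture shows the tray moved about 49–50 mm.

**Bystanders:** the ones in the last picture look undisturbed, but I did not measure them. The meter and flask were outside that crop.

**Disagreements:** the camera put the pin's tilt in the grip between 0.03 and 0.10 rad, where about 0.07 was expected. The gripper opening read 1–3 mm less than the pin's real width. Neither affected the parking.

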